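# Roll the short soil core onto the reading line of the logging board

## Robot

A 6-joint arm with a two-finger parallel gripper is mounted at the origin on a cart in front of the work surface, level with it; the furniture and walls round the work are solid. World frame = base frame: x ahead of the robot, y to its left, z up, the work surface at z = 0. Lengths are in m, angles in degrees, forces in N, time in s.
With the tool pointing down it reaches from about 0.375 to 0.75 m from the base axis. Payload 9 kg.
Tool frame: the origin (TCP) lies midway between the tips of the shut fingers; the grasp point (between the pads) lies 19 mm behind it (grip_depth is the distance from the TCP to the grasp point, in m); z points along the fingers, y is the direction in which the jaws open and shut (so a half turn about z gives the same grasp; the last joint's range is limited). The gripper opens to 85 mm and grips with 20 to 120 N. Pads are 22 mm wide; open, the fingers measure 114 mm over their backs; the gripper's body (76 mm by 85 mm) begins 54 mm behind the grasp point. The pads swing forward as they close: fully open they stand 13 mm farther back than shut.
Start: joints at [-81.457, 5.964, 5.575, 89.605, 0, 77.527], TCP at [0.215, -0.56, 0.231] pointing down, gripper open.
Joint ranges: [-171.21, 171.21], [-48.23, 106.86], [-62.78, 66.21], [-105.2, 120.99], [-86.42, 89.51], [-180, 180]. Speed limits (degrees/s): [127.2, 127.2, 147.25, 180, 180, 180].

## Interface

Orientations are given as a 3x3 rotation matrix whose columns are the frame's x, y, z axes.
In Python, from rig import * gives the robot as it stands.
- The arm moves only by the tool move_arm, never from a script. Its argument "motion" is a list of rows, each an object with "dp": the shift along the tool's x, y, z in m, a list of three; "angular": the turn, a rotation vector about the tool's x, y, z in rad, a list of three; "claw": the closure, from -1 (fully open) to 1 (shut). In form: [{"dp": [tx, ty, tz], "angular": [ax, ay, az], "claw": claw}, ...]. A call has 1 to 20 rows; each row is the pose to reach, as a shift and turn from the pose commanded when the call began, along the tool's axes at that moment; what a row does not reach only later rows make up. A row lasts 1/10 s, in which the tool goes at most 50 mm and 8.59 degrees, less where a joint would pass 70% of its speed; a pose out of reach is approached as far as the arm can. A call with a gripper value outside its range is refused whole. The fingers move at their own pace and stop on an object; the grip force is fixed at half the most. Time passes only in rows, so rows that repeat a pose let the fingers close. It gives the time, the measured TCP pose, the force and the opening at its end, in the units of the state.
- read_state(): the state, without advancing time (a new reading comes with each control period).
- camera(name): name is "scene" or "side" or "wrist"; returns the picture (384x512x3 uint8, red, green, blue); there is no depth.
- calibration(name): a dict with "camera_matrix" (3x3 intrinsics, pixels), "xyz" and "attitude" of the camera in the world. Camera axes: x right, y down, z forward; pixel columns grow to the right and rows downward; lengths in m; the calibration is good to about 2 mm. A picture is of the moment at which its call begins: read the wrist's pose just before it. calibration takes no time and is no camera call; for the wrist camera it gives the pose at the moment of the call.
- job_done(): hands the job in, once; it reports no verdict.
Trained networks look in the newest picture that a camera, given by its name, has taken for a name from the list of things; names that differ only in an ending like _2 or _b are one class to them, and where a whole thing is asked for, a point or a joint stands for the part that bears it (a point fixed in the world has none). Each returns a list of dicts, best first, with "score" (0 to 1); they miss things now and then, are a little off and sometimes report something else, mostly with a low value. They report only what shows in the picture. A call takes as long as a camera call. They do not tell look-alikes from the thing itself.
- boxes_of(camera, query): "bbox" ([left, top, width, height] in pixels, round what is visible of it).
The state is a dict: "clock": time; "qpos": joint angles; "dq": joint speeds; "tau": joint torques, N m; "position": TCP position; "eef_rot": TCP orientation; "wrist_force": force on the tool from outside, world axes, zero at the start; "torque": the same for the moment, N m; "finger_gap": finger opening in m.
Only numpy, scipy, OpenCV 4.12 (cv2) and the standard library are available. Lean on these libraries where they do the work, as an engineer would, in place of code of your own. Each camera call takes 0.05 s, during which the arm holds its last target. There are 200 camera calls.

## Task

Two capped soil sample tubes lie on the black core logging board, one on either side of its white line. With the fingertips push the shorter tube sideways so that it rolls across the board and comes to rest centred on the white line, lying along it, entirely on the board. Nothing may be gripped or lifted, and the longer tube and the small brass weight on the board stay where they are.

Things in the scene. Friction and masses are not known exactly. Their poses are not given: they have to be found in the camera images.
- logging_board: Fixed flat board with a black rubber face, 260 mm (its x) by 400 mm (its y), 10 mm thick, lying on the worktop; its left and right edges (at y = +-200 mm) carry aluminium lips 8 mm wide that rise 8 mm above the face. Origin at the centre of its underside, z up. Position and yaw vary.
- line (a point): Middle of the white line on the board's face, 10 mm above the worktop, at the board's centre. The line is 250 mm long and 4 mm wide and runs along this frame's x (the board's x); y points across it, z up.
- core_short: Shorter tube, loose, to be rolled: aluminium, smooth black end caps, 100 mm long, 42 mm diameter, 0.22 kg. Origin at its centre, on its axis, 31 mm above the worktop; x is its axis, roughly along the line; y, z turn as it rolls (z up at start). Starts 90 to 140 mm from the line, either side. The rubber grips it: it rolls, and stops within mm when a slow finger leaves it.
- core_long: The longer tube, loose, to be left alone: same look and diameter (42 mm), 160 mm long. Origin at its centre, x along its axis. It lies 90 to 140 mm from the line on the other side.
- brass_weight: Small knobbed brass weight, 29 mm across and 38 mm high, standing loose on the board near the far end of the line (100 mm beyond the board's centre, 30 to 40 mm left of the line); to be left alone. Origin at the centre of its underside.
There are look-alikes about, which are no part of the job. What is shaped like the core_short but turquoise is not meant.

How it is judged (in metres and radians):
On the way:
1. the short tube has rolled at least about a quarter turn, on the board (angle between core_short's own z axis and vertical above 1.2 rad and height (world z) of core_short below 0.036 m), for 0.02 s.
At the end, for the whole second after the job is handed in: The short tube lies at rest on the board, its centre within 10 mm of the white line sideways and within 75 mm of the line's middle lengthwise, its axis within 0.14 rad (8 degrees) of the line; the long tube and the brass weight are within 15 mm of where they started (y of core_short in the frame of line between -0.01 and 0.01 m and x of core_short in the frame of line between -0.075 and 0.075 m and z of core_short in the frame of line between 0.017 and 0.025 m and angle between the x axis of core_short and the x axis of line, either way round below 0.14 rad and linear speed of core_short below 0.01 m/s and angular speed of core_short below 0.3 rad/s and distance of each of core_long, brass_weight from where it was at the start of the episode below 0.015 m); the robot touches nothing.
It fails at once if the short tube is lifted more than 7 mm off the board (z of core_short in the frame of line above 0.028 m).
It fails at once if the short tube leaves the board (z of core_short in the frame of line below 0.012 m).
It fails at once if the longer tube is moved by more than 15 mm (distance of core_long from where it was at the start of the episode above 0.015 m).
It fails at once if the brass weight is moved by more than 15 mm or tipped over (distance of brass_weight from where it was at the start of the episode above 0.015 m or angle between brass_weight's own z axis and vertical above 0.5 rad).
It also fails if it takes over 40 s, if anything falls off the work surface, if the arm or the gripper's body presses on something with over 40 N, if the wrist force passes 120 N, or if a joint passes its speed limit or range.

## Working session

There is one attempt and no reset: what is moved stays moved. The work goes in short steps, Python scripts to look and compute and a tool call to move; the robot and the scene stay as the last step left them, time stands still between calls to the robot, and variables do not carry over. Pictures are saved under pics/ and viewed, about 8 in all and at most 12, crops included, and the job is handed in when it is done.

Besides the shell and the picture viewer there is one more tool, called as name(argument=value, ...), one argument or row to a line, values as JSON. move_arm: Moves the arm, as the interface text tells. Its arguments: {"type":"object","properties":{"motion":{"type":"array","items":{"type":"object","properties":{"dp":{"type":"array","items":{"type":"number"}},"angular":{"type":"array","items":{"type":"number"}},"claw":{"type":"number"}}}}},"required":["motion"]}

```bash
mkdir -p pics; python3 - <<'E'
from rig import *
import cv2, numpy as np
ims=[]
for c in ("scene","side"):
    im=camera(c); cv2.imwrite(f"pics/{c}0.png",im[:,:,::-1])
    for q in ("core_short","core_long","brass_weight","logging_board"):
        print(c,q,[( [round(float(v)) for v in d["bbox"]],round(d["score"],2)) for d in boxes_of(c,q)[:4]])
    k=calibration(c); print({a:np.round(b,3).tolist() for a,b in k.items()})
s=read_state(); print(s["clock"],s["position"],s["eef_rot"],s["finger_gap"])
E
```

```text
scene core_short [([312, 174, 38, 24], 0.95), ([188, 265, 52, 31], 0.77)]
scene core_long [([250, 200, 62, 48], 0.87)]
scene brass_weight []
scene logging_board []
{'camera_matrix': [[359.757, 0.0, 257.098], [0.0, 359.757, 190.461], [0.0, 0.0, 1.0]], 'xyz': [0.192, 0.573, 0.509], 'attitude': [[-0.83, -0.28, 0.482], [-0.557, 0.428, -0.711], [-0.007, -0.859, -0.512]]}
side core_short [([346, 226, 34, 58], 0.86), ([219, 123, 44, 26], 0.78)]
side core_long [([248, 166, 83, 43], 0.71)]
side brass_weight [([222, 171, 14, 25], 0.69)]
side logging_board [([175, 112, 195, 136], 0.9)]
{'camera_matrix': [[479.969, 0.0, 256.494], [0.0, 479.969, 191.563], [0.0, 0.0, 1.0]], 'xyz': [1.011, 0.572, 0.584], 'attitude': [[-0.807, 0.37, -0.46], [0.59, 0.476, -0.652], [-0.022, -0.798, -0.602]]}
0.5 [ 0.21520445 -0.56010451  0.23133109] [[ 9.33462771e-01  3.58674301e-01 -1.53323530e-05]
 [ 3.58674298e-01 -9.33462768e-01 -9.78564464e-05]
 [-4.94107732e-05  8.58460287e-05 -9.99999995e-01]] 0.08550441969742882
```

View pics/scene0.png

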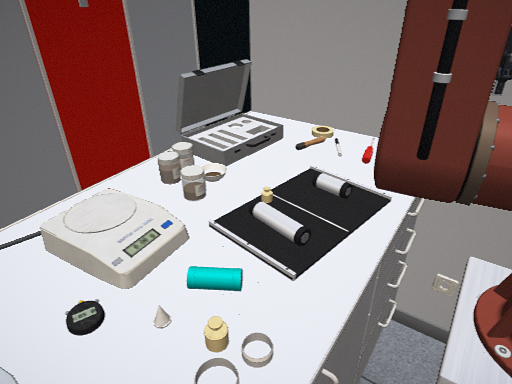

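View pics/side0.png

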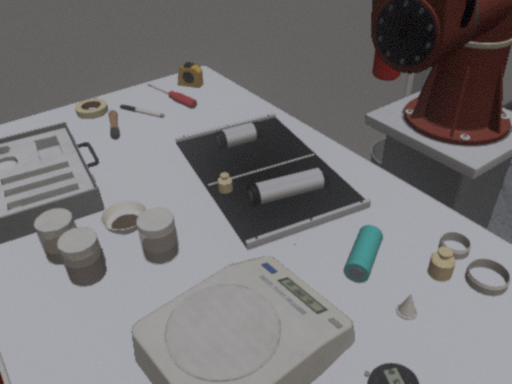

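The scene view shows the board with the long tube at about (280,222), the short tube at (333,185), the brass weight at (267,195) and the white line between the tubes. The turquoise tube at (215,278) is the look-alike. The side view agrees, with the short tube at (237,136). Next I'll rectify both views to the plane of the board face.

```bash
cat > h.py <<'E'
from rig import *
import cv2, numpy as np
def proj(c,P,k=None):
    k=k or calibration(c); R=np.array(k["attitude"]);p=(np.atleast_2d(P)-np.array(k["xyz"]))@R@np.array(k["camera_matrix"]).T
    return p[:,:2]/p[:,2:]
def unproj(c,uv,z,k=None):
    k=k or calibration(c); K=np.array(k["camera_matrix"]);o=np.array(k["xyz"])
    d=np.c_[np.atleast_2d(uv),np.ones(len(np.atleast_2d(uv)))]@np.linalg.inv(K).T@np.array(k["attitude"]).T
    return (o+d*((z-o[2])/d[:,2])[:,None])[:,:2]
def top(c,im,z,x0,y0,w,h,s,k=None):
    # top view: image col -> -y (right), row -> -x (down); s px per m; x0,y0 = top-left world
    q=np.float32([[0,0],[w,0],[w,h],[0,h]])
    P=np.c_[x0-q[:,1]/s,y0-q[:,0]/s,np.full(4,z)]
    H=cv2.getPerspectiveTransform(np.float32(proj(c,P,k)),q)
    return cv2.warpPerspective(im,H,(w,h))
E
python3 - <<'E'
from h import *
for c,uv in (("side",[[178,148],[267,120],[360,197],[245,232],[208,184],[318,155],[237,136]]),("scene",[[211,222],[311,168],[391,200],[293,273],[333,185]])):
    print(c,np.round(unproj(c,uv,0.012),3).tolist())
out=[]
c0=unproj("side",[[263,170]],0.01)[0]
for c in("scene","side"):
    im=cv2.imread(f"pics/{c}0.png"); out.append(top(c,im,0.01,c0[0]+.22,c0[1]+.26,390,440,750))
cv2.imwrite("pics/top0.png",np.hstack(out)); print(c0)
E
```

```text
side [[0.617, -0.289], [0.38, -0.268], [0.426, 0.09], [0.66, 0.037], [0.636, -0.128], [0.389, -0.072], [0.482, -0.25]]
scene [[0.67, 0.062], [0.598, -0.317], [0.345, -0.267], [0.426, 0.104], [0.501, -0.258]]
[ 0.51670768 -0.10207472]
```

View pics/top0.png

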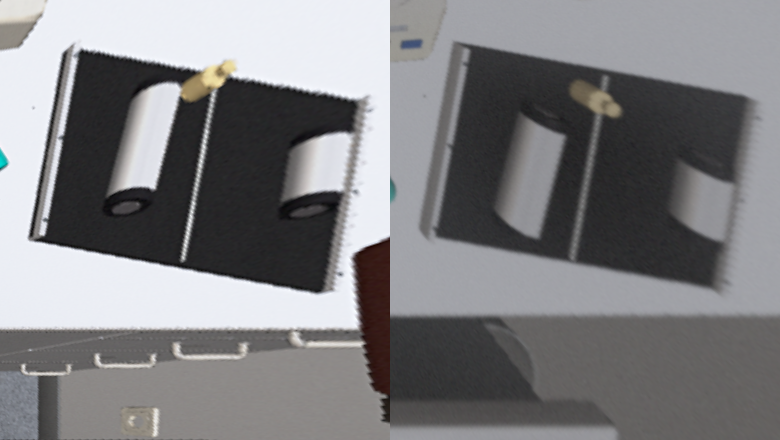

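move_arm(
  motion=[
    {"dp": [0.04, -0.024, -0.02], "angular": [0, 0, -0.1], "claw": -0.2},
    {"dp": [0.08, -0.047, -0.04], "angular": [0, 0, -0.2], "claw": -0.2},
    {"dp": [0.12, -0.07, -0.069], "angular": [0, 0, -0.33], "claw": -0.2},
    {"dp": [0.16, -0.094, -0.069], "angular": [0, 0, -0.45], "claw": -0.2},
    {"dp": [0.2, -0.118, -0.069], "angular": [0, 0, -0.57], "claw": -0.2},
    {"dp": [0.24, -0.142, -0.069], "angular": [0, 0, -0.7], "claw": -0.2},
    {"dp": [0.28, -0.166, -0.069], "angular": [0, 0, -0.82], "claw": -0.2},
    {"dp": [0.32, -0.19, -0.069], "angular": [0, 0, -0.93], "claw": -0.2},
    {"dp": [0.36, -0.213, -0.069], "angular": [0, 0, -1.049], "claw": -0.2},
    {"dp": [0.395, -0.234, -0.069], "angular": [0, 0, -1.049], "claw": -0.2},
    {"dp": [0.395, -0.234, -0.069], "angular": [0, 0, -1.049], "claw": -0.2},
    {"dp": [0.395, -0.234, -0.069], "angular": [0, 0, -1.049], "claw": -0.2},
    {"dp": [0.395, -0.234, -0.069], "angular": [0, 0, -1.049], "claw": -0.2},
    {"dp": [0.395, -0.234, -0.069], "angular": [0, 0, -1.049], "claw": -0.2},
  ],
)

```text
clock: 1.9
position: [0.4995, -0.201, 0.3003]
eef_rot: [[0.156, 0.988, -0.0], [0.988, -0.156, -0.0], [-0.0, -0.0, -1.0]]
wrist_force: [0.4, -0.0, -0.2]
finger_gap: 0.0517
```

```bash
python3 - <<'E'
from h import *
import pickle
s=read_state(); k=calibration("wrist"); im=camera("wrist")[:,:,::-1].copy(); cv2.imwrite("pics/w1.png",im); pickle.dump(k,open("k1.pkl","wb"))
print(s["clock"],s["position"],np.round(s["eef_rot"],3).tolist(),s["finger_gap"],k["xyz"],np.round(k["attitude"],2).tolist())
t=top("wrist",im,0.01,.7,.08,420,420,1000,k) 
cv2.imwrite("pics/top1.png",np.hstack([t,cv2.resize(im,(380,285))if 0 else cv2.copyMakeBorder(cv2.resize(im,(370,278)),0,142,0,0,0)]))
for q in ("core_short","core_long","brass_weight","logging_board"):
    print(q,[( np.round(d["bbox"]).tolist(),round(d["score"],2)) for d in boxes_of("wrist",q)[:3]])
E
```

```text
1.9 [ 0.49945374 -0.20102557  0.30031283] [[0.156, 0.988, -0.0], [0.988, -0.156, -0.0], [-0.0, -0.0, -1.0]] 0.05174672279709112 [ 0.51262198 -0.12756943  0.44399062] [[0.99, -0.15, -0.05], [-0.16, -0.94, -0.29], [0.0, 0.29, -0.96]]
core_short [([220.0, 155.0, 69.0, 31.0], 0.8)]
core_long [([182.0, 0.0, 136.0, 18.0], 0.89)]
brass_weight [([316.0, 49.0, 29.0, 23.0], 0.65)]
logging_board [([154.0, 0.0, 205.0, 219.0], 0.87)]
```

View pics/top1.png

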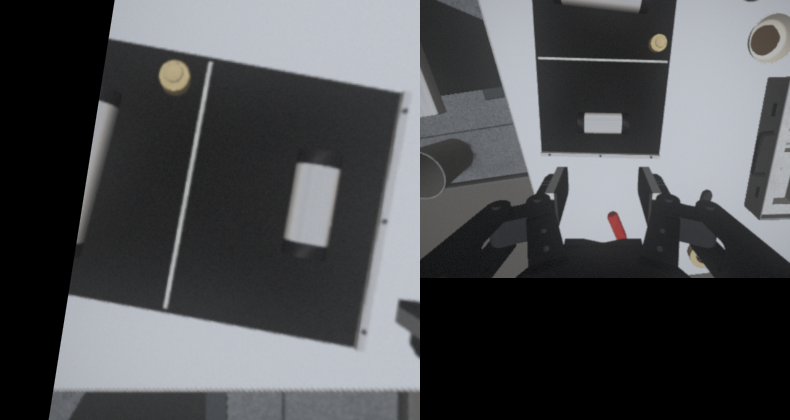

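The wrist view shows the line clearly, from (210,62) to (166,307) in the rectified half. The short tube is at about (313,204), roughly parallel to the line and clear of the lip on the right. The weight is at the top left. I'll fit these precisely.

```bash
cat > fit.py <<'E'
from h import *
def fit(im,k,cy):
    """cy: rough tube centre y-col in the z=0.01 view; returns line pose and tube metal-blob pose in the line frame"""
    g=cv2.cvtColor(top("wrist",im,0.01,.7,.08,420,420,1000,k),cv2.COLOR_BGR2GRAY)
    m=(g>110).astype(np.uint8); n,l,st,c=cv2.connectedComponentsWithStats(m)
    best=None
    for i in range(1,n):
        ys,xs=np.where(l==i); r=cv2.minAreaRect(np.c_[xs,ys].astype(np.float32)); a,b=sorted(r[1])
        if 200<b<270 and a<12: best=r
    bx=cv2.boxPoints(best); e=sorted(bx.tolist(),key=lambda p:p[1]); t=np.mean(e[:2],0); b=np.mean(e[2:],0)
    W=lambda p:np.array([.7-p[1]/1000,.08-p[0]/1000])
    t,b=W(t),W(b); d=(t-b)/np.linalg.norm(t-b); C=(t+b)/2; nrm=np.array([-d[1],d[0]])
    print("line C",C.round(4),"yaw",np.degrees(np.arctan2(d[1],d[0])).round(2),"len",np.linalg.norm(t-b).round(3))
    # tube: visible metal is the upper part, use the plane z=0.045
    g=cv2.cvtColor(top("wrist",im,0.043,.7,.08,420,420,1000,k),cv2.COLOR_BGR2GRAY)
    n,l,st,c=cv2.connectedComponentsWithStats((g>110).astype(np.uint8))
    for i in range(1,n):
        ys,xs=np.where(l==i); r=cv2.minAreaRect(np.c_[xs,ys].astype(np.float32)); a,b=sorted(r[1])
        if 30<a<55 and 60<b<110:
            p=W(r[0])-C; q=sorted(cv2.boxPoints(r).tolist(),key=lambda p:p[1]); ax=W(np.mean(q[:2],0))-W(np.mean(q[2:],0))
            print("tube world",W(r[0]).round(4),"line xy",(p@d).round(4),(p@nrm).round(4),"size",np.round(r[1]),"rel yaw",np.degrees(np.arctan2(ax@nrm,ax@d)).round(2))
    return C,d,nrm
E
python3 - <<'E'
from fit import *
import pickle
k=pickle.load(open("k1.pkl","rb"));C,d,n=fit(cv2.imread("pics/w1.png"),k,0)
# weight base
print("lip check", [(unproj("wrist",[[330,62]],0.03,k)[0]-C)@v for v in (d,n)])
s=read_state(); R=np.array(s["eef_rot"]); P=np.array(s["position"]); print("TCP in line",(P[:2]-C)@d,(P[:2]-C)@n,P[2], "tool x.n",R[:2,0]@n,"tool y.d",R[:2,1]@d,s["clock"])
E
```

```text
line C [ 0.5154 -0.1074] yaw -10.49 len 0.251
tube world [ 0.4975 -0.224 ] line xy 0.0036 -0.1179 size [40. 74.] rel yaw 0.57
lip check [np.float64(0.10051124213120936), np.float64(0.026882169789875968)]
TCP in line 0.0015535985976081086 -0.0944190349327059 0.3003455617535392 tool x.n 0.9996318092828138 tool y.d 0.9996318138436691 2.15
```

move_arm(
  motion=[
    {"dp": [-0.03, 0, 0.02], "angular": [0, 0, 0.027], "claw": -0.2},
    {"dp": [-0.066, 0, 0.05], "angular": [0, 0, 0.027], "claw": -0.2},
    {"dp": [-0.066, 0, 0.09], "angular": [0, 0, 0.027], "claw": -0.2},
    {"dp": [-0.066, 0, 0.13], "angular": [0, 0, 0.027], "claw": -0.2},
    {"dp": [-0.066, 0, 0.17], "angular": [0, 0, 0.027], "claw": -0.2},
    {"dp": [-0.066, 0, 0.2], "angular": [0, 0, 0.027], "claw": -0.2},
    {"dp": [-0.066, 0, 0.22], "angular": [0, 0, 0.027], "claw": -0.2},
    {"dp": [-0.066, 0, 0.24], "angular": [0, 0, 0.027], "claw": -0.2},
    {"dp": [-0.066, 0, 0.255], "angular": [0, 0, 0.027], "claw": -0.2},
    {"dp": [-0.066, 0, 0.265], "angular": [0, 0, 0.027], "claw": -0.2},
    {"dp": [-0.066, 0, 0.275], "angular": [0, 0, 0.027], "claw": -0.2},
    {"dp": [-0.066, 0, 0.282], "angular": [0, 0, 0.027], "claw": -0.2},
    {"dp": [-0.066, 0, 0.282], "angular": [0, 0, 0.027], "claw": -0.2},
  ],
)

```text
clock: 3.45
position: [0.4895, -0.265, 0.0176]
eef_rot: [[0.181, 0.983, -0.001], [0.983, -0.181, 0.001], [0.0, -0.001, -1.0]]
wrist_force: [-0.7, -0.3, 0.4]
finger_gap: 0.0513
```

```bash
python3 - <<'E'
from h import *
C=np.array([.5154,-.1074]);a=np.radians(-10.49);d=np.array([np.cos(a),np.sin(a)]);n=np.array([-d[1],d[0]])
s=read_state();R=np.array(s["eef_rot"]); P=np.array(s["position"]);print((P[:2]-C)@d,(P[:2]-C)@n,P[2],R[:2,1]@n,s["wrist_force"],s["clock"])
im=camera("side")[:,:,::-1]; im2=camera("wrist")[:,:,::-1]
cv2.imwrite("pics/d2.png",np.hstack([cv2.resize(im[90:260,150:390],None,fx=1.7,fy=1.7,interpolation=3),cv2.resize(im2,(385,289))]))
E
```

```text
0.0032407827387740396 -0.15968325897535435 0.017608404945897504 0.0010678628224013997 [-0.73553765 -0.34178696  0.35606698] 3.45
```

View pics/d2.png

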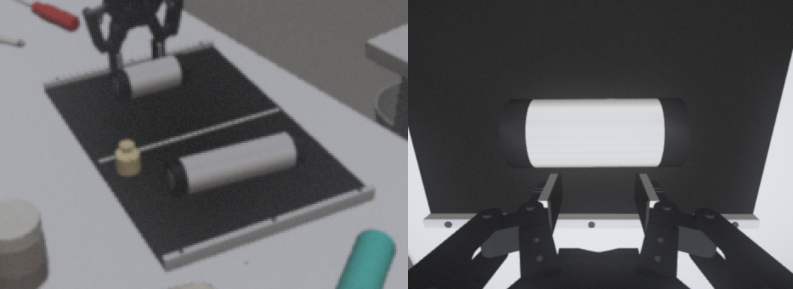

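The fingers are behind the tube, centred on its length, with no contact. I'll start the slow push.

move_arm(
  motion=[
    {"dp": [0.004, 0, 0], "angular": [0, 0, 0], "claw": -0.2},
    {"dp": [0.007, 0, 0], "angular": [0, 0, 0], "claw": -0.2},
    {"dp": [0.009, 0, 0], "angular": [0, 0, 0], "claw": -0.2},
    {"dp": [0.011, 0, 0], "angular": [0, 0, 0], "claw": -0.2},
    {"dp": [0.013, 0, 0], "angular": [0, 0, 0], "claw": -0.2},
    {"dp": [0.016, 0, 0], "angular": [0, 0, 0], "claw": -0.2},
    {"dp": [0.02, 0, 0], "angular": [0, 0, 0], "claw": -0.2},
    {"dp": [0.024, 0, 0], "angular": [0, 0, 0], "claw": -0.2},
    {"dp": [0.028, 0, 0], "angular": [0, 0, 0], "claw": -0.2},
    {"dp": [0.032, 0, 0], "angular": [0, 0, 0], "claw": -0.2},
    {"dp": [0.036, 0, 0], "angular": [0, 0, 0], "claw": -0.2},
    {"dp": [0.04, 0, 0], "angular": [0, 0, 0], "claw": -0.2},
    {"dp": [0.044, 0, 0], "angular": [0, 0, 0], "claw": -0.2},
    {"dp": [0.048, 0, 0], "angular": [0, 0, 0], "claw": -0.2},
    {"dp": [0.052, 0, 0], "angular": [0, 0, 0], "claw": -0.2},
    {"dp": [0.056, 0, 0], "angular": [0, 0, 0], "claw": -0.2},
    {"dp": [0.06, 0, 0], "angular": [0, 0, 0], "claw": -0.2},
    {"dp": [0.063, 0, 0], "angular": [0, 0, 0], "claw": -0.2},
    {"dp": [0.065, 0, 0], "angular": [0, 0, 0], "claw": -0.2},
    {"dp": [0.066, 0, 0], "angular": [0, 0, 0], "claw": -0.2},
  ],
)

```text
clock: 5.55
position: [0.5018, -0.2001, 0.0183]
eef_rot: [[0.181, 0.984, -0.0], [0.984, -0.181, -0.0], [-0.0, -0.0, -1.0]]
wrist_force: [-0.1, -0.2, 0.7]
finger_gap: 0.0518
```

```bash
python3 - <<'E'
from fit import *
k=calibration("wrist"); im=camera("wrist")[:,:,::-1].copy(); cv2.imwrite("pics/w3.png",im)
C=np.array([.5154,-.1074]);a=np.radians(-10.49);d=np.array([np.cos(a),np.sin(a)]);n=np.array([-d[1],d[0]])
s=read_state();P=np.array(s["position"]);print((P[:2]-C)@d,(P[:2]-C)@n,P[2],s["wrist_force"],s["clock"])
try: fit(im,k,0)
except Exception as e: print(e)
E
```

```text
0.0034952639888611806 -0.09363198094012477 0.01827248673299512 [-0.0582709   0.0225893   0.10685784] 5.6
line C [ 0.5203 -0.1081] yaw -10.48 len 0.242
tube world [ 0.5071 -0.1662] line xy -0.0024 -0.0595 size [41. 79.] rel yaw 0.84
```

View pics/w3.png

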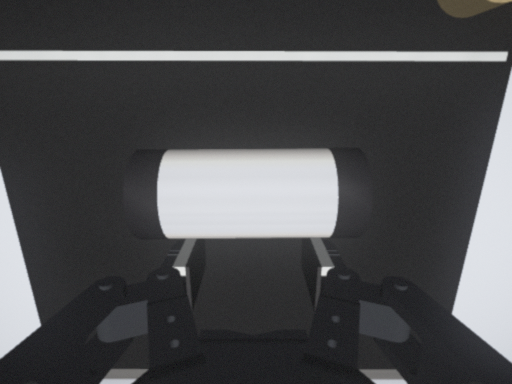

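The tube rolls straight and rests parallel to the line, about 59 mm short of it and 34 mm ahead of the TCP. I'll continue with the same slow push and taper it.

move_arm(
  motion=[
    {"dp": [0.002, 0, 0], "angular": [0, 0, 0], "claw": -0.2},
    {"dp": [0.005, 0, 0], "angular": [0, 0, 0], "claw": -0.2},
    {"dp": [0.008, 0, 0], "angular": [0, 0, 0], "claw": -0.2},
    {"dp": [0.012, 0, 0], "angular": [0, 0, 0], "claw": -0.2},
    {"dp": [0.016, 0, 0], "angular": [0, 0, 0], "claw": -0.2},
    {"dp": [0.02, 0, 0], "angular": [0, 0, 0], "claw": -0.2},
    {"dp": [0.024, 0, 0], "angular": [0, 0, 0], "claw": -0.2},
    {"dp": [0.028, 0, 0], "angular": [0, 0, 0], "claw": -0.2},
    {"dp": [0.032, 0, 0], "angular": [0, 0, 0], "claw": -0.2},
    {"dp": [0.036, 0, 0], "angular": [0, 0, 0], "claw": -0.2},
    {"dp": [0.04, 0, 0], "angular": [0, 0, 0], "claw": -0.2},
    {"dp": [0.043, 0, 0], "angular": [0, 0, 0], "claw": -0.2},
    {"dp": [0.046, 0, 0], "angular": [0, 0, 0], "claw": -0.2},
    {"dp": [0.049, 0, 0], "angular": [0, 0, 0], "claw": -0.2},
    {"dp": [0.052, 0, 0], "angular": [0, 0, 0], "claw": -0.2},
    {"dp": [0.054, 0, 0], "angular": [0, 0, 0], "claw": -0.2},
    {"dp": [0.056, 0, 0], "angular": [0, 0, 0], "claw": -0.2},
    {"dp": [0.057, 0, 0], "angular": [0, 0, 0], "claw": -0.2},
    {"dp": [0.058, 0, 0], "angular": [0, 0, 0], "claw": -0.2},
    {"dp": [0.058, 0, 0], "angular": [0, 0, 0], "claw": -0.2},
  ],
)

```text
clock: 7.6
position: [0.5123, -0.1432, 0.0183]
eef_rot: [[0.181, 0.983, 0.0], [0.983, -0.181, -0.0], [-0.0, 0.0, -1.0]]
wrist_force: [0.2, 0.5, 0.4]
finger_gap: 0.0511
```

```bash
cat > now.py <<'E'
from fit import *
k=calibration("wrist"); im=camera("wrist")[:,:,::-1].copy()
C=np.array([.5154,-.1074]);a=np.radians(-10.49);d=np.array([np.cos(a),np.sin(a)]);n=np.array([-d[1],d[0]])
s=read_state();P=np.array(s["position"]);print("TCP",(P[:2]-C)@d,(P[:2]-C)@n,P[2],s["wrist_force"],s["clock"])
g=cv2.cvtColor(top("wrist",im,0.043,.7,.08,420,420,1000,k),cv2.COLOR_BGR2GRAY)
nn,l,st,c=cv2.connectedComponentsWithStats((g>110).astype(np.uint8))
for i in range(1,nn):
    ys,xs=np.where(l==i); r=cv2.minAreaRect(np.c_[xs,ys].astype(np.float32)); A,b=sorted(r[1])
    if 30<A<60 and 60<b<110:
        p=np.array([.7-r[0][1]/1000,.08-r[0][0]/1000])-C; print("tube",p@d,p@n,np.round(r[1]),r[2])
E
python3 now.py
```

```text
TCP 0.0034542182972725215 -0.03587383208041718 0.018291319316671613 [ 0.82801226  0.06299887 -0.44095203] 7.65
tube 0.001989711865817654 -0.0014510690833243606 [41. 79.] 9.819300651550293
```

The tube is about 1.5 mm from the line. I'll back off, rise, and check from above.

move_arm(
  motion=[
    {"dp": [-0.01, 0, 0], "angular": [0, 0, 0], "claw": -0.2},
    {"dp": [-0.03, 0, 0], "angular": [0, 0, 0], "claw": -0.2},
    {"dp": [-0.05, 0, -0.01], "angular": [0, 0, 0], "claw": -0.2},
    {"dp": [-0.06, 0, -0.05], "angular": [0, 0, 0], "claw": -0.2},
    {"dp": [-0.06, 0, -0.09], "angular": [0, 0, 0], "claw": -0.2},
    {"dp": [-0.06, 0, -0.13], "angular": [0, 0, 0], "claw": -0.2},
    {"dp": [-0.06, 0, -0.17], "angular": [0, 0, 0], "claw": -0.2},
    {"dp": [-0.06, 0, -0.21], "angular": [0, 0, 0], "claw": -0.2},
    {"dp": [-0.06, 0, -0.25], "angular": [0, 0, 0], "claw": -0.2},
    {"dp": [-0.06, 0, -0.28], "angular": [0, 0, 0], "claw": -0.2},
    {"dp": [-0.06, 0, -0.28], "angular": [0, 0, 0], "claw": -0.2},
    {"dp": [-0.06, 0, -0.28], "angular": [0, 0, 0], "claw": -0.2},
  ],
)

```text
clock: 8.85
position: [0.5016, -0.2031, 0.2987]
eef_rot: [[0.181, 0.983, 0.001], [0.983, -0.181, -0.001], [-0.001, 0.001, -1.0]]
wrist_force: [-0.9, -0.2, -1.4]
finger_gap: 0.0516
```

```bash
python3 now.py; python3 - <<'E'
from h import *
k=calibration("wrist");w=camera("wrist")[:,:,::-1].copy()
sc=camera("side")[:,:,::-1].copy(); sc2=camera("scene")[:,:,::-1].copy()
b=cv2.imread("pics/side0.png");b2=cv2.imread("pics/scene0.png")
# mean change at long tube and weight boxes against the start
for nm,A,B,bx in(("long side",sc,b,(248,166,83,43)),("weight side",sc,b,(222,171,14,25)),("long scene",sc2,b2,(250,200,62,48))):
    x,y,W,H=bx; print(nm,np.abs(A[y:y+H,x:x+W].astype(int)-B[y:y+H,x:x+W]).mean())
t=top("wrist",w,0.01,.7,.08,420,420,1000,k)
cv2.imwrite("pics/e.png",np.hstack([t,cv2.resize(sc[90:270,150:390],(370,278))[:278],]) if 0 else np.hstack([t,cv2.copyMakeBorder(cv2.resize(sc[90:270,150:390],(370,278)),0,142,0,0,0)]))
E
```

```text
TCP 0.0033850020852565794 -0.09632977762280348 0.2975480916687409 [-0.39695685 -0.19746953 -0.16791858] 8.9
tube 0.0023399379944550403 -0.003135132591101195 [38. 74.] 9.950627326965332
long side 3.9487251330905013
weight side 2.0866666666666664
long scene 11.438172043010752
```

View pics/e.png

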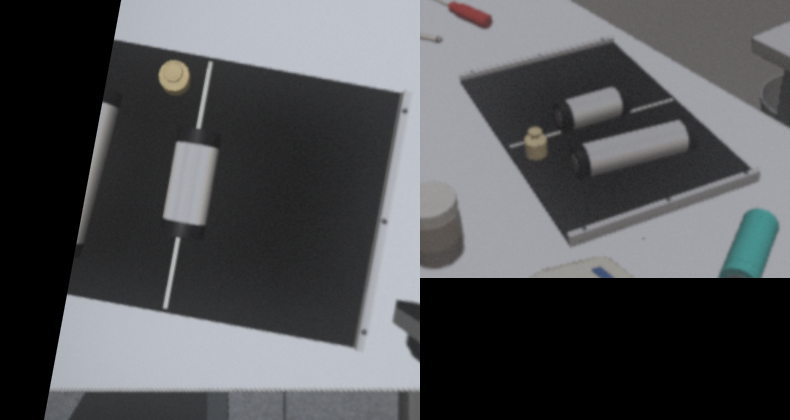

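```bash
python3 -c "
from rig import *
print(job_done())"
```

```text
the job is handed in; nothing more can be done
None
```

The short tube now rests on the white line, and I've handed the job in at about 9 s of the 40 s allowed. I pushed it about 115 mm across the board with the part-open fingertips, in two slow strokes. Nothing was gripped or lifted.

**Short tube:** It lies 1.5 to 3 mm from the line sideways. The near and far wrist views differ by that much, and the limit is 10 mm. Lengthwise it is about 2 mm from the middle, and its axis is within about 1° of the line. The arm was clear of everything, about 0.3 m up.

**Long tube and weight:** In the last wrist and side views both look to be where they started. I compared the pictures but did not measure their positions.

**One check disagreed:** The scene-camera picture around the long tube changed more than the side-camera one (11 grey levels against 4). I put this down to the short tube and its shadow now being next to it, but did not confirm that.

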